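# Load the weld fixture and set its stage to the index mark

### The job

Load the weld fixture: first turn its black knob anticlockwise all the way back to the zero stop, so that the cradle stage is fully down, then, with the stage still down, lay every T-shaped aluminium insert from the bench flat and fully home in a cradle of its own, with its wide heel in the trough on the side away from the knob. When all of them are in, turn the knob clockwise until its white pointer stands exactly on the white index tab and leave it there, with the inserts still seated. Leave the other things on the bench where they are.

Things in the scene. Friction and masses are not known exactly. Their poses are not given: they have to be found in the camera images.
- fixture: weld fixture fixed to the bench: grey base 250 (x) x 135 (y) x 30 mm with a dark steel stage on it, and on its -y side a grey knob housing 124 x 118 x 45 mm. Origin on the bench under the middle of the stage, z up. Knob axis at x -55, y -130 mm. Four cradles side by side along x, 60 mm apart; inserts lie in them along the fixture's y, heel towards +y
- stage_top (a point): middle of the stage plate's top (240 x 124 mm), 42 mm above the bench when down. Each cradle is two saddles 28 mm wide between posts 18 mm high, at fixture y -45 to -31 and 21 to 35 mm, floor 12 mm above the plate. The 52 mm between them is open down to the plate, for the fingers. The heel's trough is y 35 to 58 mm, same floor, with an 8 mm rail behind
- knob (a joint): turn of the black knob about its upright axis, rad: 0 at the zero stop (pointer towards the fixture's -x, stage fully down), growing clockwise seen from above, up to 5.4; it stays where it is left. Takes 0.15 to 0.25 N m; lifts the stage 3 mm per rad
- index_ring (a joint): angle of the white index tab on the flat dark steel ring round the knob, rad, counted as the knob's: the pointer stands on the tab when knob equals this value. Only read it: it is set for each job and cannot be moved by the robot
- knob_grip (a point): point on the knob's axis, 79 mm above the bench: a good TCP height. The knob is a disc 66 mm across, top 55 mm above the bench, with an upright bar grip 58 mm long, 16 mm thick, 36 mm high (top 91 mm above the bench) that lies along the pointer; a white line on one half of bar and disc is the pointer. Fingers close square to the bar
- pointer (a point): point on the line of the knob's white pointer, 40 mm from the knob's axis, just beyond the disc's edge
- mark (a point): the index tab's inner foot, 40 mm from the knob's axis: where the pointer tip must come (a white upright tab 5 mm wide, 10 mm high, just outside it)
- insert1: aluminium insert, T-shaped seen from above, 24 mm high, 0.18 kg: shank 90 mm long, 22 mm wide, with a heel 46 mm wide, 16 mm long at one end. All inserts are alike; two to four are there. Origin in the underside on the middle line, its x along the length towards the heel: the shank runs from x = -52 to 38 mm, the heel from 38 to 54 mm; z is up as it lies
- insert2: aluminium insert, T-shaped seen from above, 24 mm high, 0.18 kg: shank 90 mm long, 22 mm wide, with a heel 46 mm wide, 16 mm long at one end. All inserts are alike; two to four are there. Origin in the underside on the middle line, its x along the length towards the heel: the shank runs from x = -52 to 38 mm, the heel from 38 to 54 mm; z is up as it lies
- insert3: aluminium insert, T-shaped seen from above, 24 mm high, 0.18 kg: shank 90 mm long, 22 mm wide, with a heel 46 mm wide, 16 mm long at one end. All inserts are alike; two to four are there. Origin in the underside on the middle line, its x along the length towards the heel: the shank runs from x = -52 to 38 mm, the heel from 38 to 54 mm; z is up as it lies
- insert4: aluminium insert, T-shaped seen from above, 24 mm high, 0.18 kg: shank 90 mm long, 22 mm wide, with a heel 46 mm wide, 16 mm long at one end. All inserts are alike; two to four are there. Origin in the underside on the middle line, its x along the length towards the heel: the shank runs from x = -52 to 38 mm, the heel from 38 to 54 mm; z is up as it lies
- seat1 (a point): cradle 1 of 4 counted along the fixture's x: where the origin of a seated insert comes to lie, on the saddle floor (54 mm above the bench with the stage down; moves with the stage); free play 3 to 4 mm each way
- seat2 (a point): cradle 2 of 4 counted along the fixture's x: where the origin of a seated insert comes to lie, on the saddle floor (54 mm above the bench with the stage down; moves with the stage); free play 3 to 4 mm each way
- seat3 (a point): cradle 3 of 4 counted along the fixture's x: where the origin of a seated insert comes to lie, on the saddle floor (54 mm above the bench with the stage down; moves with the stage); free play 3 to 4 mm each way
- seat4 (a point): cradle 4 of 4 counted along the fixture's x: where the origin of a seated insert comes to lie, on the saddle floor (54 mm above the bench with the stage down; moves with the stage); free play 3 to 4 mm each way
- tray: bystander, to be left alone: open clear plastic tray 160 x 110 x 35 mm
- gauge_plate: bystander, to be left alone: steel plate with three holes, 150 x 70 x 28 mm
- punch: bystander, to be left alone: plain round steel slug, 40 mm across, 70 mm tall, standing
- cleaner: bystander, to be left alone: white bottle with a blue cap, 64 mm across, 170 mm tall
- bush: bystander, to be left alone: dark steel ring 66 mm across, 40 mm tall
- pliers: bystander, to be left alone: pliers with red handles, about 160 mm long, lying
- screwdriver: bystander, to be left alone: screwdriver, lying
Not all that is in view belongs to the job. What is shaped like the insert3 but red is not meant. Leave any green or turquoise look-alike of the insert1 alone.

How it is judged (in metres and radians):
On the way, in this order (a step that is already met when the one before it is completed fails the run):
1. the knob is back at the zero stop, the stage fully down (value of joint knob below 0.12 rad), for 0.2 s.
2. every insert lies home in a cradle, with the stage still down (((horizontal distance between insert1 and seat1 below 0.008 m and z of insert1 in the frame of seat1 between -0.004 and 0.004 m) or (horizontal distance between insert1 and seat2 below 0.008 m and z of insert1 in the frame of seat2 between -0.004 and 0.004 m) or (horizontal distance between insert1 and seat3 below 0.008 m and z of insert1 in the frame of seat3 between -0.004 and 0.004 m) or (horizontal distance between insert1 and seat4 below 0.008 m and z of insert1 in the frame of seat4 between -0.004 and 0.004 m)) and angle between each of insert1, insert2, insert3, insert4's own z axis and vertical below 0.06 rad and angle between the x axis of each of insert1, insert2, insert3, insert4 and the y axis of fixture, either way round below 0.12 rad and ((horizontal distance between insert2 and seat1 below 0.008 m and z of insert2 in the frame of seat1 between -0.004 and 0.004 m) or (horizontal distance between insert2 and seat2 below 0.008 m and z of insert2 in the frame of seat2 between -0.004 and 0.004 m) or (horizontal distance between insert2 and seat3 below 0.008 m and z of insert2 in the frame of seat3 between -0.004 and 0.004 m) or (horizontal distance between insert2 and seat4 below 0.008 m and z of insert2 in the frame of seat4 between -0.004 and 0.004 m)) and ((horizontal distance between insert3 and seat1 below 0.008 m and z of insert3 in the frame of seat1 between -0.004 and 0.004 m) or (horizontal distance between insert3 and seat2 below 0.008 m and z of insert3 in the frame of seat2 between -0.004 and 0.004 m) or (horizontal distance between insert3 and seat3 below 0.008 m and z of insert3 in the frame of seat3 between -0.004 and 0.004 m) or (horizontal distance between insert3 and seat4 below 0.008 m and z of insert3 in the frame of seat4 between -0.004 and 0.004 m)) and ((horizontal distance between insert4 and seat1 below 0.008 m and z of insert4 in the frame of seat1 between -0.004 and 0.004 m) or (horizontal distance between insert4 and seat2 below 0.008 m and z of insert4 in the frame of seat2 between -0.004 and 0.004 m) or (horizontal distance between insert4 and seat3 below 0.008 m and z of insert4 in the frame of seat3 between -0.004 and 0.004 m) or (horizontal distance between insert4 and seat4 below 0.008 m and z of insert4 in the frame of seat4 between -0.004 and 0.004 m)) and value of joint knob below 0.25 rad), for 0.3 s.
3. the pointer stands on the index tab (horizontal distance between pointer and mark below 0.0045 m), for 0.2 s.
At the end, for the whole second after the job is handed in: every insert present lies in a cradle, origin within 8 mm of the seat point sideways and 4 mm in height, within 0.12 rad of the cradle's direction and level within 0.06 rad, at rest; the pointer tip is within 4.5 mm of the mark (about 0.11 rad) and the knob is still (((horizontal distance between insert1 and seat1 below 0.008 m and z of insert1 in the frame of seat1 between -0.004 and 0.004 m) or (horizontal distance between insert1 and seat2 below 0.008 m and z of insert1 in the frame of seat2 between -0.004 and 0.004 m) or (horizontal distance between insert1 and seat3 below 0.008 m and z of insert1 in the frame of seat3 between -0.004 and 0.004 m) or (horizontal distance between insert1 and seat4 below 0.008 m and z of insert1 in the frame of seat4 between -0.004 and 0.004 m)) and angle between each of insert1, insert2, insert3, insert4's own z axis and vertical below 0.06 rad and angle between the x axis of each of insert1, insert2, insert3, insert4 and the y axis of fixture, either way round below 0.12 rad and ((horizontal distance between insert2 and seat1 below 0.008 m and z of insert2 in the frame of seat1 between -0.004 and 0.004 m) or (horizontal distance between insert2 and seat2 below 0.008 m and z of insert2 in the frame of seat2 between -0.004 and 0.004 m) or (horizontal distance between insert2 and seat3 below 0.008 m and z of insert2 in the frame of seat3 between -0.004 and 0.004 m) or (horizontal distance between insert2 and seat4 below 0.008 m and z of insert2 in the frame of seat4 between -0.004 and 0.004 m)) and ((horizontal distance between insert3 and seat1 below 0.008 m and z of insert3 in the frame of seat1 between -0.004 and 0.004 m) or (horizontal distance between insert3 and seat2 below 0.008 m and z of insert3 in the frame of seat2 between -0.004 and 0.004 m) or (horizontal distance between insert3 and seat3 below 0.008 m and z of insert3 in the frame of seat3 between -0.004 and 0.004 m) or (horizontal distance between insert3 and seat4 below 0.008 m and z of insert3 in the frame of seat4 between -0.004 and 0.004 m)) and ((horizontal distance between insert4 and seat1 below 0.008 m and z of insert4 in the frame of seat1 between -0.004 and 0.004 m) or (horizontal distance between insert4 and seat2 below 0.008 m and z of insert4 in the frame of seat2 between -0.004 and 0.004 m) or (horizontal distance between insert4 and seat3 below 0.008 m and z of insert4 in the frame of seat3 between -0.004 and 0.004 m) or (horizontal distance between insert4 and seat4 below 0.008 m and z of insert4 in the frame of seat4 between -0.004 and 0.004 m)) and horizontal distance between pointer and mark below 0.0045 m and velocity of joint knob between -0.05 and 0.05 rad/s and linear speed of each of insert1, insert2, insert3, insert4 below 0.02 m/s); the robot touches nothing.
It fails at once if one of the bystanders is moved more than 50 mm (distance of any of tray, gauge_plate, punch, cleaner, bush, pliers, screwdriver from where it was at the start of the episode above 0.05 m).
Of insert1, insert2, insert3, insert4 only 2 to 4 are there at a start; the rules pass over those that are not, and their reading is None.
At some moment in a run one of insert1, insert2, insert3, insert4 may be knocked a few centimetres aside while the robot is not near it.
It also fails if it takes over 210 s, if anything falls off the work surface, if the arm or the gripper's body presses on something with over 40 N, if the wrist force passes 120 N, or if a joint passes its speed limit or range.

### The arm

A 6-joint arm with a two-finger parallel gripper is mounted at the origin on the work surface. World frame = base frame: x ahead of the robot, y to its left, z up, the work surface at z = 0. Lengths are in mm, angles in rad, forces in N, time in s.
With the tool pointing down it reaches from about 350 to 800 mm from the base axis. Payload 7.3 kg.
Tool frame: the origin (TCP) lies between the finger pads, 19 mm behind the fingertips; this is the grasp point; z points along the fingers, x is the direction in which the jaws open and shut, and the axes are right-handed (so a half turn about z gives the same grasp; the last joint's range is limited). The gripper opens to 85 mm and grips with 20 to 120 N. Pads are 22 mm wide; open, the fingers measure 114 mm over their backs; the gripper's body (76 mm by 85 mm) begins 54 mm behind the grasp point. The pads swing forward as they close: fully open they stand 13 mm farther back than shut.
Start: joints at [1.041, 0.342, 1.524, -0, 1.275, -0.146], TCP at [196.571, 486.829, 250.022] pointing down, gripper open.
Joint ranges: [-2.53, 2.53], [-0.77, 2.02], [0.04, 2.7], [-1, 4.14], [0.28, 2.66], [-3.11, 3.11]. Speed limits (rad/s): [2.57, 2.57, 3.14, 3.14, 3.14, 3.14].

### API

Orientations are given as a unit quaternion [x, y, z, w].
In Python, from rig import manip gives the robot as it stands. The module is installed in compiled form; this text tells all that it offers. Calls block until the motion is done:
- manip.move_to(position, orientation): joint-space move of the TCP to a pose.
- manip.move_l(position, max_speed=150, rotation=None): straight line of the TCP; rotation=None keeps the orientation; max_speed is the mean speed in mm/s.
- manip.movej(angles): joint-space move.
- manip.gripper_open() and manip.close(grasp_force=None): open the fingers fully, or close them until they stop; grasp_force is the grip in N (None keeps the last).
- manip.wait(seconds).
- manip.ik(position, orientation): joint angles nearest the present ones, or None.
- manip.observe(): the state.
- manip.capture(name): name is "scene" or "side" or "wrist"; returns a dict with "image" (480x640x3 uint8, blue, green, red), "range_z" (480x640 float32, mm along the optical axis (not along the pixel's ray), 0 where there is no reading), "K" (3x3 intrinsics, pixels), "rvec" (rotation vector, rad) and "tvec" (3), from world to camera coordinates, as OpenCV has them; the wrist camera has in their place "T_tool_cam" (4x4, takes a point from camera to tool coordinates, whose origin is the TCP and whose axes are the tool frame's). Camera axes: x right, y down, z forward; pixel columns grow to the right and rows downward; lengths in mm; the calibration is good to about 2 mm. A picture is of the moment at which its call begins: read the wrist's pose just before it.
A pose or a line that the arm cannot do raises manip.Unreachable and nothing moves.
- manip.hand_in(): hands the job in, once; it reports no verdict.
The state is a dict: "clock": time; "joint_positions": joint angles; "joint_velocities": joint speeds; "joint_torque": joint torques, N m; "position": TCP position; "eef_rot": TCP orientation; "wrist_force": force on the tool from outside, world axes, zero at the start; "torque": the same for the moment, N m; "finger_gap": finger opening in mm.
Only numpy, scipy, OpenCV 4.12 (cv2) and the standard library are available. Lean on these libraries where they do the work, as an engineer would, in place of code of your own. Each camera call takes 0.05 s, during which the arm holds its last target.

## Working session

There is one attempt and no reset: what is moved stays moved. The work goes in short steps, each a Python script; the robot and the scene stay as the last script left them, time stands still between calls to the robot, and variables do not carry over. Pictures are saved under pics/ and viewed, and the job is handed in when it is done.

```bash
mkdir -p pics
python3 - <<'E'
from rig import manip
import cv2,numpy as np
print(manip.observe())
for n in("scene","side","wrist"):
    c=manip.capture(n); cv2.imwrite(f"pics/a_{n}.png",c["image"]); np.savez(f"a_{n}.npz",**c)
    print(n,c["K"].tolist(),c.get("rvec"),c.get("tvec"),c.get("T_tool_cam"))
E
```

```text
{'clock': 0.0, 'joint_positions': array([ 1.04098505e+00,  3.42714956e-01,  1.52503344e+00,  3.21555733e-05,
        1.27543151e+00, -1.46007344e-01]), 'joint_velocities': array([ 3.36304113e-04, -6.18070729e-05, -5.21542203e-04, -8.83456387e-04,
        9.09347328e-04,  6.18986709e-04]), 'joint_torque': array([ 1.37585470e-03, -4.33671570e+01, -2.46009296e+01, -3.09180932e-04,
        8.14793457e-03,  3.34553761e-06]), 'position': array([196.36280684, 486.47679299, 249.32425397]), 'eef_rot': array([ 8.28992819e-01,  5.59258685e-01, -7.22137240e-04,  3.29540862e-04]), 'wrist_force': array([ 0.69812105, -0.24393888, -0.73612705]), 'torque': array([-0.04364518, -0.02344623,  0.03390314]), 'finger_gap': 85.3437745544109}
scene [[603.3331708896044, 0.0, 311.7132492934624], [0.0, 603.3331708896044, 245.48416023920836], [0.0, 0.0, 1.0]] [ 1.7529717   2.03388158 -0.6417169 ] [ 114.55990395 -425.71796048 1850.55127391] None
side [[524.8208765531273, 0.0, 321.96391511746435], [0.0, 524.8208765531273, 245.12298672935745], [0.0, 0.0, 1.0]] [ 2.0455927  -0.91879118  0.45705015] [-396.47599521  311.41575923 1142.81209485] None
wrist [[344.3576045303902, 0.0, 322.66956016814885], [0.0, 344.3576045303902, 235.4514693263961], [0.0, 0.0, 1.0]] None None [[ 9.99999897e-01 -2.98938421e-04  3.40123741e-04  5.30360455e-01]
 [ 1.77835882e-04  9.50035947e-01  3.12140463e-01 -7.99409358e+01]
 [-4.16440557e-04 -3.12140370e-01  9.50035902e-01 -1.24260977e+02]
 [ 0.00000000e+00  0.00000000e+00  0.00000000e+00  1.00000000e+00]]
```

View pics/a_scene.png

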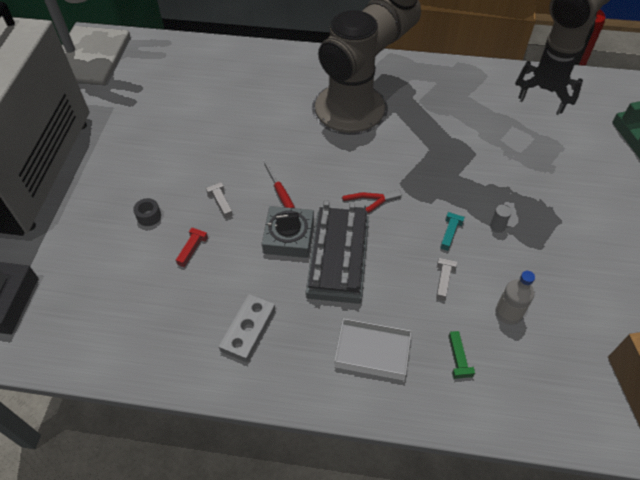

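View pics/a_side.png

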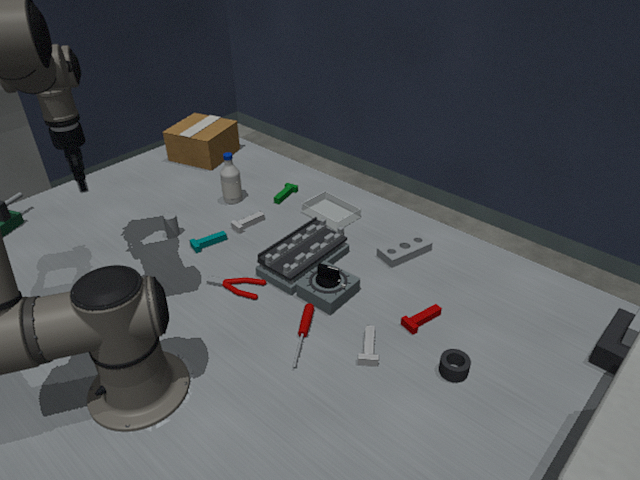

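View pics/a_wrist.png

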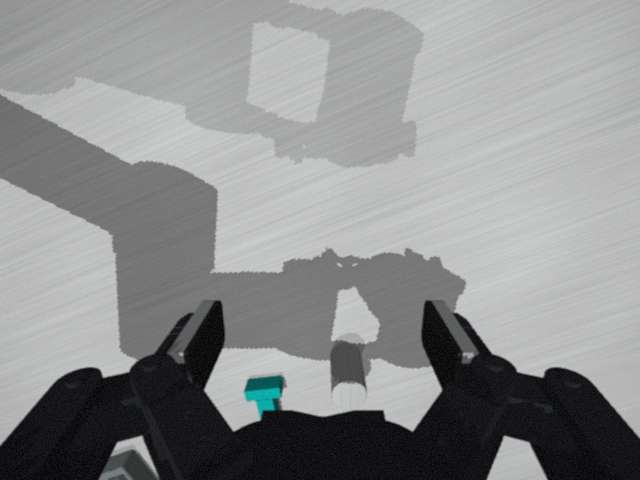

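```bash
cat > h.py <<'E'
from rig import manip
import cv2,numpy as np
from scipy.spatial.transform import Rotation as R
def cam(c,T=None):
    """returns Rwc, origin (world) """
    if "rvec" in c:
        Rm=cv2.Rodrigues(np.array(c["rvec"],float))[0]; return Rm.T,-Rm.T@np.array(c["tvec"],float).ravel()
    o=c["_state"]; Rt=R.from_quat(o["eef_rot"]).as_matrix(); M=np.array(c["T_tool_cam"])
    return Rt@M[:3,:3], Rt@M[:3,3]+o["position"]
def snap(n,save=None):
    o=manip.observe(); c=dict(manip.capture(n)); c["_state"]=o
    if save: cv2.imwrite(f"pics/{save}.png",c["image"])
    return c
def rays(c,uv):
    uv=np.atleast_2d(np.array(uv,float)); Rw,t=cam(c); K=np.array(c["K"])
    d=np.c_[uv,np.ones(len(uv))]@np.linalg.inv(K).T@Rw.T
    return t,d
def plane(c,uv,z):
    t,d=rays(c,uv); s=(z-t[2])/d[:,2]; return t+d*s[:,None]
def depthpts(c):
    h,w=c["range_z"].shape; u,v=np.meshgrid(np.arange(w),np.arange(h))
    t,d=rays(c,np.c_[u.ravel(),v.ravel()]); P=t+d*c["range_z"].reshape(-1,1)
    P[c["range_z"].ravel()==0]=np.nan
    return P.reshape(h,w,3)
def proj(c,P):
    Rw,t=cam(c); q=(np.atleast_2d(P)-t)@Rw@np.array(c["K"]).T; return q[:,:2]/q[:,2:]
def down(yaw):
    """tool pointing down, jaw axis (tool x) at angle yaw in world"""
    return (R.from_euler('z',yaw)*R.from_euler('x',np.pi)).as_quat()
def load(n): 
    return dict(np.load(n))
E
python3 - <<'E'
from h import *
c=load("a_scene.npz")
im=c["image"][150:400,120:560]
cv2.imwrite("pics/b1.png",cv2.resize(im,None,fx=1.8,fy=1.8,interpolation=cv2.INTER_CUBIC))
c2=load("a_side.npz")
cv2.imwrite("pics/b2.png",cv2.resize(c2["image"][150:400,180:500],None,fx=2.4,fy=2.4,interpolation=cv2.INTER_CUBIC))
for n,uv,z in[("ins",(220,200),24),("ins",(446,278),24),("knob",(289,222),60),("stage",(340,250),54),("punch",(502,218),30),("cleaner",(515,300),80),("turq",(452,231),24),("red",(190,245),24),("pliers",(370,200),10),("sd",(282,190),15),("tray",(373,348),10),("green",(461,355),24)]:
    print(n,plane(c,uv,z)[0].round())
E
```

```text
ins [ 432. -298.   24.]
ins [591. 306.  24.]
knob [505. -96.  60.]
stage [567.  42.  54.]
punch [391. 444.  30.]
cleaner [664. 454.  80.]
turq [447. 317.  24.]
red [ 586. -339.   24.]
pliers [364.  99.  10.]
sd [ 367. -142.   15.]
tray [796. 148.  10.]
green [791. 345.  24.]
```

View pics/b1.png

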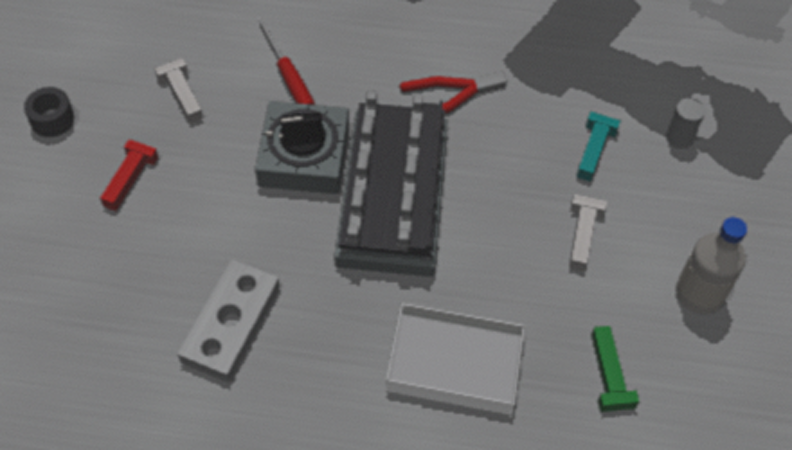

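View pics/b2.png

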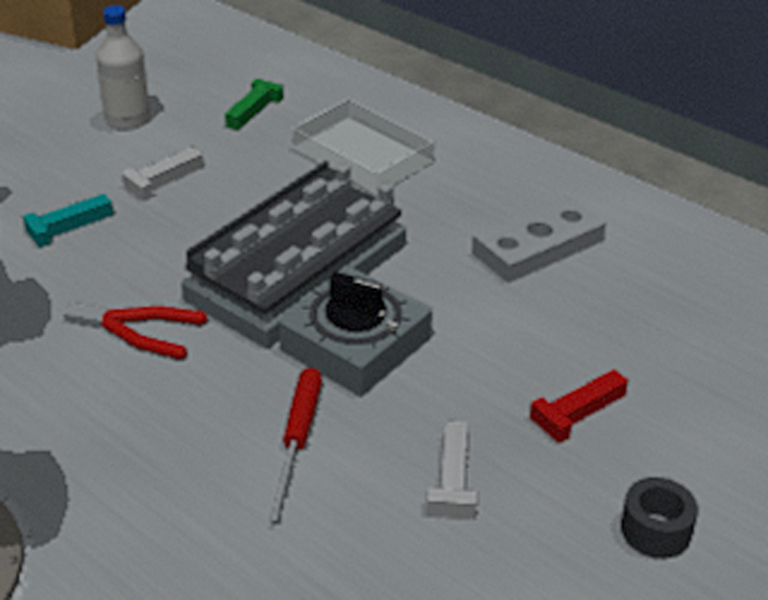

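Run:
```python
from h import *
q=manip.observe()["joint_positions"]
for p in([540,20,230],[432,-260,200],[591,340,200],[505,-96,90],[567,42,100]):
  for y in (-np.pi/2,0,np.pi/2,np.pi):
    s=manip.ik(p,down(y)); print(p,round(y,2),None if s is None else s.round(2))
manip.move_to([540,20,240],down(0))
c=snap("wrist","c_wrist"); print(c["_state"]["position"])
np.save("c.npy",c,allow_pickle=True)
```

```text
[540, 20, 230] -1.57 [-0.1   0.39  1.51 -0.    1.24  1.47]
[540, 20, 230] 0 [-0.1   0.39  1.51 -0.    1.24 -0.1 ]
[540, 20, 230] 1.57 [-0.1   0.39  1.51  0.    1.24 -1.68]
[540, 20, 230] 3.14 [-0.1   0.39  1.51  0.    1.24  3.04]
[432, -260, 200] -1.57 [-0.69  0.35  1.66 -0.    1.13  0.88]
[432, -260, 200] 0 [-0.69  0.35  1.66 -0.    1.13 -0.69]
[432, -260, 200] 1.57 [-0.69  0.35  1.66  0.    1.13 -2.26]
[432, -260, 200] 3.14 [-0.69  0.35  1.66  0.    1.13  2.45]
[591, 340, 200] -1.57 [0.41 0.67 1.11 0.   1.36 1.98]
[591, 340, 200] 0 [ 0.41  0.67  1.11 -0.    1.36  0.41]
[591, 340, 200] 1.57 [ 0.41  0.67  1.11 -0.    1.36 -1.16]
[591, 340, 200] 3.14 [ 0.41  0.67  1.11  0.    1.36 -2.73]
[505, -96, 90] -1.57 [-0.34  0.51  1.76 -0.    0.87  1.23]
[505, -96, 90] 0 [-0.34  0.51  1.76 -0.    0.87 -0.34]
[505, -96, 90] 1.57 [-0.34  0.51  1.76 -0.    0.87 -1.91]
[505, -96, 90] 3.14 [-0.34  0.51  1.76  0.    0.87  2.8 ]
[567, 42, 100] -1.57 [-0.06  0.58  1.59 -0.    0.97  1.51]
[567, 42, 100] 0 [-0.06  0.58  1.59 -0.    0.97 -0.06]
[567, 42, 100] 1.57 [-0.06  0.58  1.59 -0.    0.97 -1.63]
[567, 42, 100] 3.14 [-0.06  0.58  1.59  0.    0.97  3.08]
[539.89733127  20.90394818 240.05955671]
```

View pics/c_wrist.png

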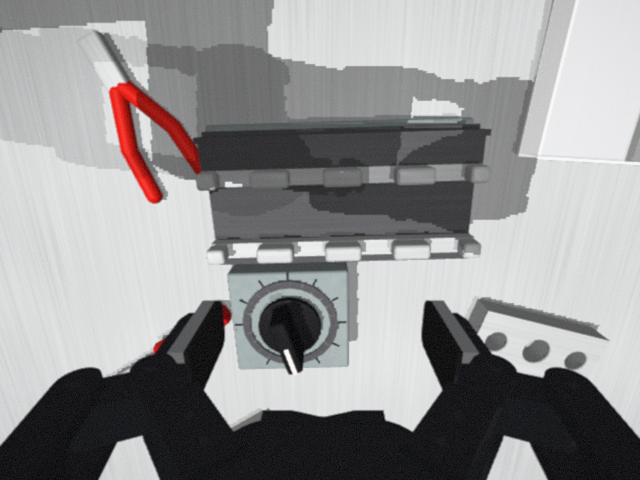

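Run:
```python
from h import *
manip.move_to([510,-100,200],down(0))
c=snap("wrist","d_wrist"); np.save("d.npy",c,allow_pickle=True)
u=proj(c,[510,-96,60])[0].astype(int); print(u)
im=c["image"][max(0,u[1]-110):u[1]+110,u[0]-110:u[0]+110]; cv2.imwrite("pics/d2.png",cv2.resize(im,None,fx=2.7,fy=2.7,interpolation=cv2.INTER_CUBIC))
```

```text
[322 223]
```

View pics/d_wrist.png

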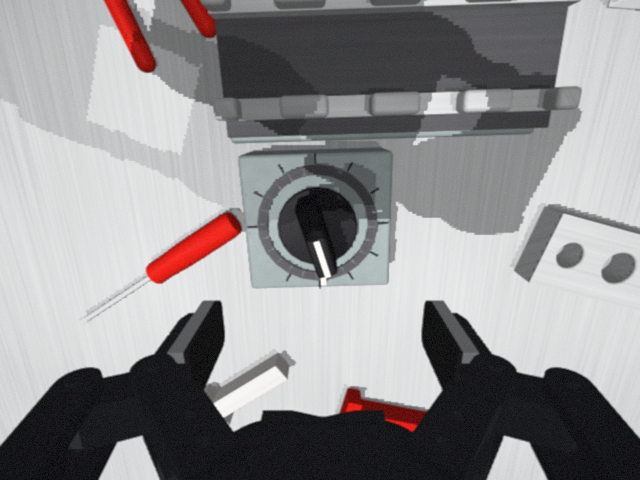

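View pics/d2.png

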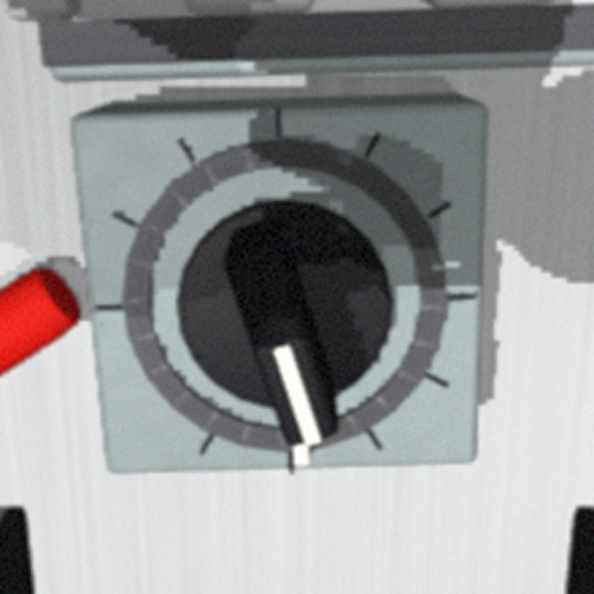

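Run:
```python
from h import *
c=np.load("d.npy",allow_pickle=True).item()
P=depthpts(c); im=c["image"]
u0,v0=322-110,223-110
def full(x,y): return int(round(u0+x/2.7)),int(round(v0+y/2.7))
for x,y in [(285,350),(312,440),(300,450),(300,460),(300,465),(445,265),(455,265),(465,297),(250,400),(200,300),(140,300),(90,200),(440,200)]:
    u,v=full(x,y); print((u,v),im[v,u],P[v,u].round(1))
# housing top corners, ring centre by circle fit on height
hh=P[...,2]
for lo,hi in((40,48),(48,53),(53,58),(85,97)):
    m=((hh>lo)&(hh<hi)); sub=np.zeros_like(m); sub[130:300,230:410]=m[130:300,230:410]
    pp=P[sub]; print(lo,hi,len(pp),pp.mean(0).round(1),pp.min(0).round(1),pp.max(0).round(1),np.median(pp[:,2]))
    if len(pp)>20: print("  rect",cv2.minAreaRect(pp[:,:2].astype(np.float32)))
big=cv2.resize(im[255:300,290:350],None,fx=10,fy=10,interpolation=cv2.INTER_NEAREST); cv2.imwrite("pics/d3.png",big)
# stage: depth
for lo,hi in((38,46),(50,57),(56,64)):
    m=((hh>lo)&(hh<hi)); m[140:]=0; pp=P[m]; 
    if len(pp): print(lo,hi,len(pp),np.median(pp[:,2]),pp.min(0).round(),pp.max(0).round())
```

```text
(318, 243) [252 254 255] [ 507.1 -101.2   92.2]
(328, 276) [244 248 249] [ 514.4 -127.2   91.8]
(323, 280) [250 251 252] [ 510.7 -147.8   55.4]
(323, 283) [249 251 252] [ 510.7 -150.1   56.4]
(323, 285) [219 220 221] [ 510.7 -151.9   56.7]
(377, 211) [164 164 152] [555.8 -89.5  45.2]
(381, 211) [176 175 166] [559.  -89.3  45.9]
(384, 223) [100  97  92] [562.1 -99.7  45.9]
(305, 261) [67 67 64] [ 495.6 -130.2   55.4]
(286, 224) [67 66 62] [480.7 -97.8  55.3]
(264, 224) [107 103 100] [461.5 -99.9  47.9]
(245, 187) [172 173 162] [447.3 -69.1  45.8]
(375, 187) [93 94 88] [553.3 -69.4  44.7]
40 48 13087 [505.6 -93.2  45.5] [ 442.3 -160.9   40. ] [569.2 -40.3  48. ] 45.42011870975216
  rect ((505.538818359375, -100.90887451171875), (124.54954528808594, 117.99616241455078), 1.7400544881820679)
48 53 1292 [506.2 -93.8  48.6] [ 455.8 -157.1   48. ] [555.2 -51.2  53. ] 48.400962654659935
  rect ((505.6217041015625, -100.822265625), (99.51714324951172, 99.49043273925781), 43.77919006347656)
53 58 3995 [504.3 -82.2  55.3] [ 440.8 -152.9   53. ] [574.9 -24.6  58. ] 55.34009165157107
  rect ((507.8238220214844, -88.7772216796875), (128.2959747314453, 134.12762451171875), 89.94987487792969)
85 97 1699 [505.5 -99.   90.9] [ 490.3 -129.    85. ] [520.4 -71.9  93.4] 91.10944960720391
  rect ((505.51177978515625, -100.48342895507812), (16.111404418945312, 57.412166595458984), 17.332435607910156)
50 57 31839 55.66582836337187 [436. -30.  53.] [679.  55.  57.]
56 64 12641 56.45997097195749 [436. -30.  56.] [677.  55.  64.]
```

View pics/d3.png

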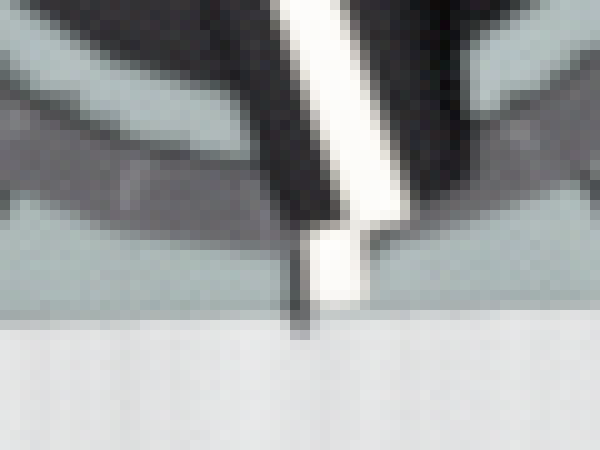

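Run:
```python
from h import *
yaw=np.radians(17.33)-np.pi
print(manip.observe()["clock"])
manip.move_to([505.5,-100.6,200],down(yaw))
q=manip.observe()["joint_positions"]; print(q.round(2))
if q[5]>0:
    manip.move_l([505.5,-100.6,79.5],120)
    o=manip.observe(); print(o["position"],o["wrist_force"])
    manip.close(60)
    o=manip.observe(); print(o["position"],o["wrist_force"],o["finger_gap"],o["clock"])
```

```text
2.9167
[-0.34  0.37  1.63  0.    1.14  2.49]
[ 505.9484477  -100.76169108   80.11191684] [-0.07028732  0.31491945  0.56056397]
[ 505.23469383 -100.69424329   79.78708287] [-3.33031609 -0.07583723  5.02688557] 15.132081977526182 7.125
```

Run:
```python
from h import *
q=manip.observe()["joint_positions"].copy(); q0=q[5]; tot=0
for d in [0.5]*8+[0.3]+[0.06]*5:
    tot+=d; q[5]=q0-tot; manip.movej(q)
    o=manip.observe(); print(round(tot,2),o["joint_positions"][5].round(3),o["torque"].round(2),np.abs(o["wrist_force"]).max().round(1),o["joint_torque"][5].round(2),o["finger_gap"].round(1),round(o["clock"],2))
    if abs(o["torque"][2])>1.2: break
```

```text
Traceback (most recent call last):
AttributeError: 'float' object has no attribute 'round'
```

Run:
```python
from h import *
q=manip.observe()["joint_positions"].copy(); q0=q[5]; tot=0.5; print(q0)
for d in [0.5]*7+[0.3]+[0.06]*5:
    tot+=d; q[5]=q0-tot+.5; manip.movej(q)
    o=manip.observe(); print(round(tot,2),o["joint_positions"][5].round(3),o["torque"].round(2),np.abs(o["wrist_force"]).max().round(1),o["joint_torque"][5].round(2),np.round(o["finger_gap"],1),np.round(o["clock"],2))
    if abs(o["torque"][2])>1.0: break
```

```text
1.9965337455514058
1.0 1.498 [-0.48  0.61  0.27] 4.3 0.1 15.4 8.22
1.5 0.998 [-0.74  0.66  0.25] 5.1 0.11 15.4 8.77
2.0 0.498 [-1.03  0.63  0.18] 6.4 0.11 15.2 9.32
2.5 -0.002 [-1.15  0.52  0.19] 7.6 0.11 14.9 9.87
3.0 -0.502 [-1.19  0.27  0.23] 8.1 0.11 15.1 10.42
3.5 -1.002 [-1.1   0.1   0.18] 7.1 0.11 15.2 10.97
4.0 -1.502 [-0.87 -0.12  0.22] 5.4 0.11 15.0 11.52
4.3 -1.798 [-0.79 -0.46  0.22] 5.1 -0.02 14.8 11.91
4.36 -1.858 [-0.75 -0.46  0.21] 4.7 0.07 14.9 12.16
4.42 -1.918 [-0.71 -0.52  0.17] 4.2 0.07 15.0 12.41
4.48 -1.975 [-0.72 -0.44 -1.4 ] 2.7 -1.49 15.2 12.66
```

Run:
```python
from h import *
manip.gripper_open(); o=manip.observe(); print(o["position"])
manip.move_l([505.5,-100.6,200],150)
manip.move_to([530,-75,230],down(0))
c=snap("wrist","e_wrist"); np.save("e.npy",c,allow_pickle=True)
P=depthpts(c); im=c["image"]
u=proj(c,[505.5,-100.6,60])[0].astype(int); print(u)
cv2.imwrite("pics/e2.png",cv2.resize(im[u[1]-90:u[1]+90,u[0]-90:u[0]+90],None,fx=3.3,fy=3.3,interpolation=cv2.INTER_CUBIC))
print(manip.observe()["clock"])
```

```text
[ 504.8853974  -100.82984351   79.78723159]
[295 245]
15.8417
```

View pics/e_wrist.png

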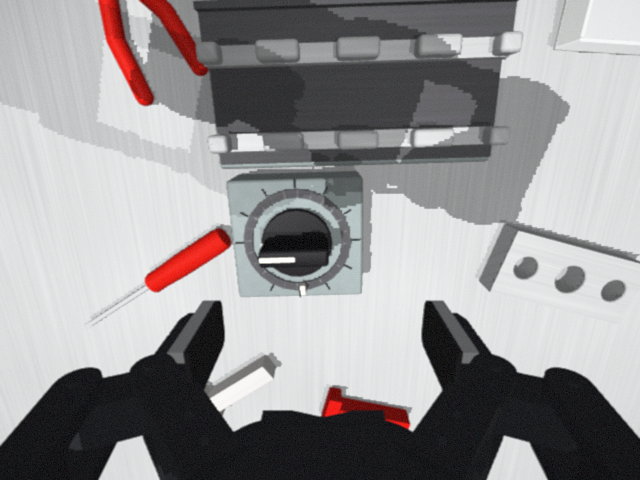

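View pics/e2.png

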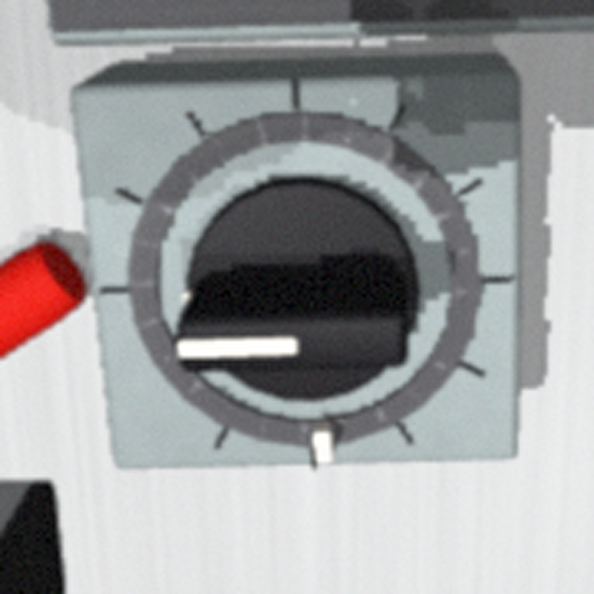

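Run:
```python
from h import *
c=np.load("e.npy",allow_pickle=True).item()
P=depthpts(c); im=c["image"]; Z=P[...,2]
def reg(lo,hi,r):
    m=(Z>lo)&(Z<hi); k=np.zeros_like(m); k[r[0]:r[1],r[2]:r[3]]=m[r[0]:r[1],r[2]:r[3]]; return k
k=reg(85,97,(150,320,220,390)); print("bar",cv2.minAreaRect(P[k][:,:2].astype(np.float32)),np.median(P[k][:,2]))
k=reg(42,47.5,(150,320,220,390)); print("hous",cv2.minAreaRect(P[k][:,:2].astype(np.float32)))
# heights along a column through stage
for u in (245,277,305,357):
    print(u,[(v,round(float(P[v,u,1])),round(float(Z[v,u]),1)) for v in range(0,170,8)])
top=Z[0:165]; hist=np.histogram(top[(top>35)&(top<80)],bins=range(35,80)); print(list(zip(hist[1],hist[0])))
k=reg(57.5,64,(0,170,180,530)); cv2.imwrite("pics/e3.png",(k*255).astype(np.uint8)[:200])
n,l,s,ce=cv2.connectedComponentsWithStats(k.astype(np.uint8))
for i in range(1,n):
    if s[i,4]>60:
        pp=P[l==i]; print(s[i],pp.min(0).round(1),pp.max(0).round(1),((pp.min(0)+pp.max(0))/2).round(1))
# tab
g=im.min(2).astype(int); m=np.zeros_like(g,bool); 
u0,v0=295-90,245-90
m[v0+int(420/3.3):v0+int(470/3.3),u0+int(300/3.3):u0+int(345/3.3)]=1
m&=(g>215)
vv,uu=np.nonzero(m); print(uu.min(),uu.max(),vv.min(),vv.max(),uu.mean()); print(np.c_[uu,vv,P[vv,uu].round(1)])
```

```text
bar ((505.6214904785156, -100.51356506347656), (58.02724838256836, 16.096660614013672), 1.8281280994415283) 91.05713859404796
hous ((514.9113159179688, -88.64196014404297), (150.0052032470703, 142.56846618652344), 0.8915016651153564)
245 [(0, 90, 63.4), (8, 86, 59.5), (16, 82, 54.0), (24, 77, 54.7), (32, 71, 55.3), (40, 66, 54.9), (48, 60, 56.0), (56, 55, 55.3), (64, 49, 54.2), (72, 45, 42.3), (80, 39, 40.3), (88, 33, 42.5), (96, 27, 41.4), (104, 20, 42.2), (112, 14, 42.4), (120, 8, 42.3), (128, 1, 41.9), (136, -5, 53.4), (144, -12, 53.7), (152, -19, 41.4), (160, -26, 41.5), (168, -38, 0.5)]Traceback (most recent call last):
  File "<stdin>", line 10, in <module>
ValueError: cannot convert float NaN to integer
```

Run:
```python
from h import *
c=np.load("e.npy",allow_pickle=True).item()
P=depthpts(c); im=c["image"]; Z=P[...,2]
k=np.zeros(Z.shape,bool); k[0:170,180:530]=((Z>57)&(Z<66))[0:170,180:530]
n,l,s,ce=cv2.connectedComponentsWithStats(k.astype(np.uint8))
for i in range(1,n):
    if s[i,4]>60:
        pp=P[l==i]; print(s[i],np.median(pp[:,2]).round(1),pp.min(0).round(1),pp.max(0).round(1),((pp.min(0)+pp.max(0))/2).round(1))
g=im.min(2).astype(int); m=np.zeros(g.shape,bool); 
u0,v0=295-90,245-90
m[v0+int(420/3.3):v0+int(470/3.3),u0+int(300/3.3):u0+int(345/3.3)]=1
m&=(g>215)
vv,uu=np.nonzero(m); print(uu.min(),uu.max(),vv.min(),vv.max(),uu.mean()); 
pp=P[vv,uu]; print(pp.round(1).tolist())
v=pp-[505.5,-100.6,0]; a=np.degrees(np.arctan2(v[:,1],v[:,0])); print("tab angle",a.mean(),np.median(a), "index",np.radians(180-(np.median(a)-1.83)))
p2=plane(c,np.c_[uu,vv],53)-[505.5,-100.6,0]; print(np.degrees(np.arctan2(p2[:,1],p2[:,0])).mean())
```

```text
[ 193    0  311   12 1856] 61.9 [435.1  84.7  57. ] [663.2  91.8  65. ] [549.1  88.2  61. ]
[492  35  20  21 125] 61.8 [659.1  54.5  57.2] [672.8  67.9  65.9] [666.   61.2  61.5]
[414  37  40  22 125] 62.1 [599.4  52.7  57.3] [629.4  66.   65.9] [614.4  59.3  61.6]
[204  44  19  22  86] 62.1 [439.1  47.9  57.6] [452.6  61.2  65.9] [445.8  54.5  61.8]
[259  47  41  17  90] 61.4 [481.5  49.1  57.1] [512.2  60.5  66. ] [496.9  54.8  61.5]
[336  49  41  12  86] 61.7 [540.   51.1  57.6] [571.1  57.9  66. ] [555.6  54.5  61.8]
[482 127   9  18  79] 62.2 [661.2 -11.2  57.3] [664.6   2.2  65.9] [662.9  -4.5  61.6]
295 308 286 296 302.25
[[509.4, -143.7, 54.6], [510.4, -142.9, 56.1], [511.3, -143.2, 55.6], [508.5, -143.8, 56.5], [509.4, -144.3, 55.4], [510.4, -144.1, 56.0], [511.3, -144.4, 55.3], [512.3, -143.9, 56.4], [508.4, -145.3, 55.6], [509.4, -145.5, 55.3], [510.4, -144.9, 56.4], [511.4, -144.8, 56.5], [512.2, -145.5, 55.3], [508.4, -146.6, 55.2], [509.4, -146.2, 56.0], [510.4, -146.0, 56.3], [511.3, -146.1, 56.2], [512.2, -146.5, 55.3], [509.4, -146.8, 57.0], [510.3, -147.6, 55.4], [511.3, -147.3, 55.8], [512.3, -146.9, 56.8], [509.3, -148.7, 55.3], [510.3, -148.7, 55.2], [511.2, -148.6, 55.4], [512.2, -148.6, 55.4], [509.3, -149.3, 56.2], [510.3, -149.3, 56.2], [511.2, -149.5, 55.8], [512.2, -149.5, 55.7], [509.3, -150.6, 55.7], [510.3, -150.1, 56.7], [511.2, -150.7, 55.5], [512.2, -150.2, 56.5], [513.2, -150.6, 55.7], [509.4, -151.0, 56.9], [510.3, -151.5, 56.1], [511.2, -151.5, 56.1], [512.2, -151.3, 56.4], [509.4, -159.0, 44.0], [510.5, -158.8, 44.4], [498.5, -183.2, 0.8], [499.6, -183.7, -0.2], [500.8, -183.3, 0.7], [501.9, -183.3, 0.6], [506.5, -183.7, -0.2], [507.6, -183.9, -0.5], [508.8, -183.4, 0.4], [509.9, -183.5, 0.3], [511.1, -183.2, 0.8], [512.2, -183.6, -0.1], [513.4, -183.3, 0.5]]
tab angle -84.98718244843296 -84.49784999643177 index 4.648297872195303
-84.41548149462065
```

```bash
cat >> h.py <<'E'
def find_insert(c,near,tag=None):
    """T insert by height 14..32 mm near a world xy, grey; returns origin xy, heading (toward heel)"""
    P=depthpts(c); im=c["image"].astype(int); Z=P[...,2]
    with np.errstate(invalid='ignore'):
        m=(Z>17)&(Z<30)&(np.hypot(P[...,0]-near[0],P[...,1]-near[1])<90)
    m&=(im.max(2)-im.min(2)<40)
    m=cv2.morphologyEx(m.astype(np.uint8),cv2.MORPH_OPEN,np.ones((3,3)))
    n,l,s,ce=cv2.connectedComponentsWithStats(m)
    i=1+np.argmax(s[1:,4]); k=l==i
    p=P[k]; p=p[np.abs(p[:,2]-np.median(p[:,2]))<4]; z=np.median(p[:,2]); q=p[:,:2]
    mu=q.mean(0); w,v=np.linalg.eigh(np.cov((q-mu).T)); ax=v[:,1]
    # refine heading from the shank edges only; sign: heel = wide end
    for it in range(4):
        n_=np.array([-ax[1],ax[0]]); a=(q-mu)@ax; b=(q-mu)@n_
        a0,a1=np.percentile(a,[0.5,99.5])
        if it==0:
            w0=np.ptp(b[a<a0+12]); w1=np.ptp(b[a>a1-12])
            if w0>w1: ax=-ax; continue
        sel=(a<a1-20)&(a>a0+4); bins=np.arange(a0+4,a1-20,4); xs=[];ys=[]
        for t in bins:
            bb=b[(a>=t)&(a<t+4)]
            if len(bb)>4: xs.append(t+2); ys.append((np.percentile(bb,2)+np.percentile(bb,98))/2)
        f=np.polyfit(xs,ys,1); th=np.arctan(f[0]); cs,sn=np.cos(th),np.sin(th)
        mu=mu+n_*np.polyval(f,0); ax=cs*ax+sn*n_
    n_=np.array([-ax[1],ax[0]]); a=(q-mu)@ax; b=(q-mu)@n_; a0,a1=np.percentile(a,[0.3,99.7])
    org=mu+ax*((a0+52+a1-54)/2); h=np.arctan2(ax[1],ax[0])
    print("insert",org.round(1),"head",round(np.degrees(h),1),"z",round(z,1),"len",round(a1-a0,1),"shankw",np.ptp(b[a<a1-22]).round(1),"heelw",np.ptp(b[a>a1-14]).round(1),"n",len(q))
    return org,h
E
python3 - <<'E'
from h import *
manip.move_to([450,-230,230],down(0))
c=snap("wrist","f_wrist"); np.save("f.npy",c,allow_pickle=True)
find_insert(c,(432,-298))
print(manip.observe()["clock"])
E
```

```text
insert [ 424.  -299.4] head -144.8 z 24.2 len 105.3 shankw 22.3 heelw 46.1 n 2315
16.625
```

View pics/f_wrist.png

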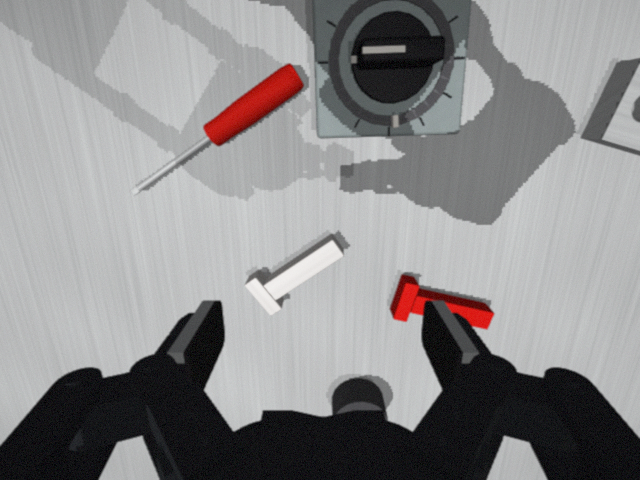

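```bash
cat >> h.py <<'E'
FY=np.radians(1.83); O=np.array([556.2,30.5])
AX=np.array([505.5,-100.6])
def seat(i): return O+(-90+60*(i-1))*np.array([np.cos(FY),np.sin(FY)])
def st():
    o=manip.observe(); return "pos",o["position"].round(1),"F",o["wrist_force"].round(1),"gap",np.round(o["finger_gap"],1),"t",np.round(o["clock"],1),"q6",o["joint_positions"][5].round(2)
def grasp(org,h,z=22):
    yaw=(h-np.pi/2+np.pi)%(2*np.pi)-np.pi
    manip.move_to([org[0],org[1],120],down(yaw)); print(*st())
    manip.move_l([org[0],org[1],z],120); print(*st())
    manip.close(50); print(*st())
    manip.move_l([org[0],org[1],150],150); print(*st())
def place(i,zb=22,dz=1.0):
    s=seat(i); manip.move_to([s[0],s[1],160],down(FY)); print(*st())
    manip.move_l([s[0],s[1],zb+62],120); print(*st())
    manip.move_l([s[0],s[1],zb+54+dz],40); print(*st())
E
python3 - <<'E'
from h import *
grasp(np.array([424,-299.4]),np.radians(-144.8))
place(2)
E
```

```text
pos [ 424.3 -299.2  120.2] F [-0.1  0.7  0.5] gap 85.2 t 18.6 q6 -2.95
pos [ 424.4 -299.7   22.6] F [ 0.4 -1.1 -0.1] gap 85.4 t 19.6 q6 -2.95
pos [ 424.2 -299.6   22.4] F [-0.8  0.1  4. ] gap 20.7 t 20.2 q6 -2.95
pos [ 423.5 -298.9  149. ] F [-0.6  0.7 -1.7] gap 20.6 t 21.2 q6 -2.95
pos [526.2  29.3 159.9] F [ 0.1  0.1 -1.8] gap 20.9 t 23.6 q6 -0.12
pos [526.7  29.4  84.5] F [ 0.1 -1.2 -1.6] gap 20.8 t 24.4 q6 -0.12
pos [526.1  29.6  77. ] F [ 0.7  0.3 -1.8] gap 21.3 t 24.7 q6 -0.12
```

Run:
```python
from h import *
s=seat(2)
manip.move_l([s[0],s[1],75.5],20); print(*st())
manip.gripper_open(); print(*st())
manip.move_l([s[0],s[1],180],150)
manip.move_to([590,-30,240],down(0))
c=snap("wrist","g_wrist"); np.save("g.npy",c,allow_pickle=True); print(*st())
```

```text
pos [526.5  29.6  76.4] F [-2.9 -0.8  5.8] gap 20.9 t 25.0 q6 -0.12
pos [526.2  29.6  75.5] F [-0.3  0.5  0.3] gap 85.7 t 25.6 q6 -0.12
pos [588.9 -29.6 238.1] F [-0.1 -0.4  0.3] gap 85.1 t 27.0 q6 -0.18
```

View pics/g_wrist.png

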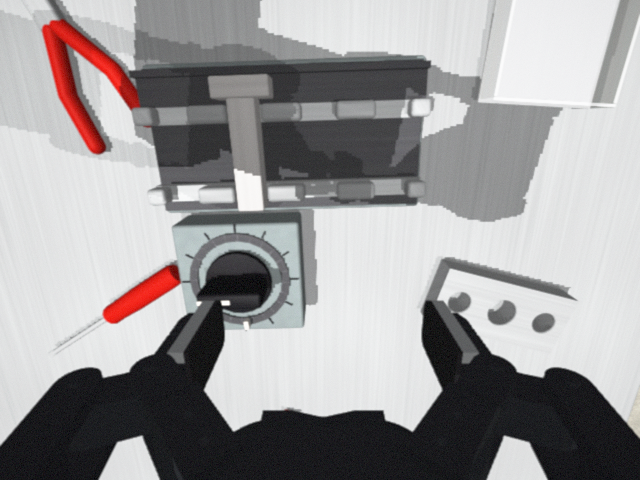

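```bash
cat >> h.py <<'E'
def check(c,i,lift=0):
    P=depthpts(c); s=seat(i); ex=np.array([np.cos(FY),np.sin(FY)]); ey=np.array([-ex[1],ex[0]])
    d=P[...,:2]-s; a=d@ex; b=d@ey; Z=P[...,2]-lift
    with np.errstate(invalid='ignore'):
        m=(np.abs(a)<26)&(np.abs(b)<62)&(Z>72)&(Z<84)
    p=np.c_[a[m],b[m],Z[m]]; sh=p[p[:,1]<32]; hl=p[p[:,1]>40]
    A=np.c_[p[:,:2],np.ones(len(p))]; f=np.linalg.lstsq(A,p[:,2],rcond=None)[0]
    ys=np.arange(-45,30,5); mid=[(np.percentile(sh[(sh[:,1]>=y)&(sh[:,1]<y+5),0],[3,97])).mean() for y in ys if ((sh[:,1]>=y)&(sh[:,1]<y+5)).sum()>5]
    print("seat",i,"dx %.1f"%np.mean(mid),"yaw slope %.3f"%((mid[-1]-mid[0])/(5*(len(mid)-1))),"y range",np.percentile(p[:,1],[.3,99.7]).round(1),"top z",np.median(sh[:,2]).round(1),np.median(hl[:,2]).round(1),"tilt",f[:2].round(3),"n",len(p))
E
python3 - <<'E'
from h import *
check(np.load("g.npy",allow_pickle=True).item(),2)
manip.move_to([585,370,230],down(0))
c=snap("wrist","i_wrist"); np.save("i.npy",c,allow_pickle=True)
find_insert(c,(591,306)); print(*st())
E
```

```text
seat 2 dx 0.8 yaw slope 0.001 y range [-49.8  55. ] top z 78.1 78.3 tilt [-0.003  0.007] n 5030
insert [588.1 302.5] head 173.2 z 24.2 len 105.0 shankw 22.7 heelw 46.1 n 2368
pos [585.7 368.5 230.2] F [-0.4  0.3  0.6] gap 85.5 t 28.5 q6 0.45
```

View pics/i_wrist.png

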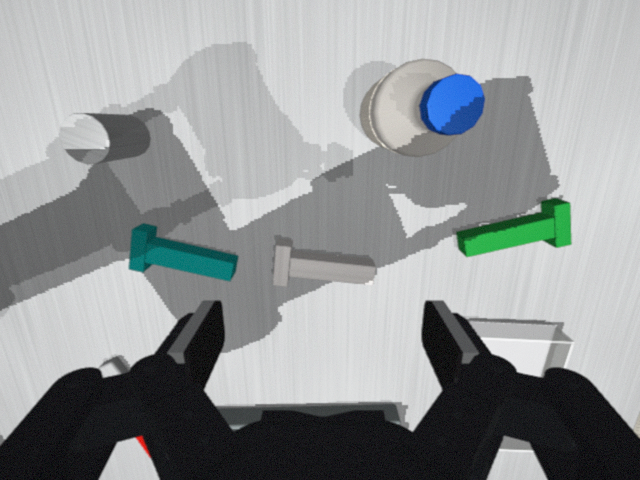

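Run:
```python
from h import *
grasp(np.array([588.1,302.5]),np.radians(173.2))
place(4,dz=1.5)
s=seat(4)
manip.move_l([s[0],s[1],75.5],20); print(*st())
manip.gripper_open(); print(*st())
manip.move_l([s[0],s[1],180],150)
manip.move_to([590,-30,240],down(0))
c=snap("wrist","j_wrist"); np.save("j.npy",c,allow_pickle=True); print(*st())
check(c,2);check(c,4)
snap("scene","j_scene")
```

```text
pos [588.5 302.4 120.5] F [ 0.1 -0.2 -0.4] gap 85.3 t 29.9 q6 -1.09
pos [588.7 302.7  22.9] F [-0.2 -0.2  0.2] gap 85.2 t 30.9 q6 -1.09
pos [588.4 302.6  22.4] F [-0.3 -1.2  3.8] gap 21.1 t 31.5 q6 -1.09
pos [587.4 302.2 148.7] F [ 0.7  0.6 -2.1] gap 20.7 t 32.5 q6 -1.09
pos [645.9  34.3 159.4] F [ 0.6 -0.7 -0.8] gap 20.6 t 33.6 q6 -0.1
pos [646.7  33.7  84.7] F [ 0.5  0.2 -2.2] gap 21.0 t 34.3 q6 -0.1
pos [646.1  33.4  77.6] F [-0.7  0.  -1.9] gap 21.3 t 34.6 q6 -0.1
pos [646.6  33.3  76.4] F [-0.8  0.4  4.8] gap 21.0 t 34.9 q6 -0.1
pos [646.1  33.4  75.4] F [ 0.1 -0.4  0.5] gap 85.7 t 35.5 q6 -0.1
pos [589.8 -29.8 238.9] F [ 0.8 -0.6 -0.3] gap 85.6 t 36.9 q6 -0.18
seat 2 dx 2.7 yaw slope -0.011 y range [-49.4  55.5] top z 78.1 78.3 tilt [0.013 0.007] n 4913
seat 4 dx 0.3 yaw slope -0.006 y range [-50.8  54.1] top z 78.2 78.4 tilt [0.009 0.007] n 5070
```

View pics/j_wrist.png

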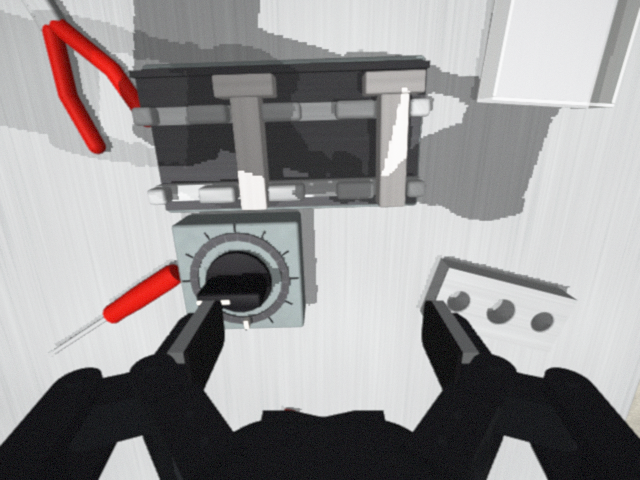

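View pics/j_scene.png

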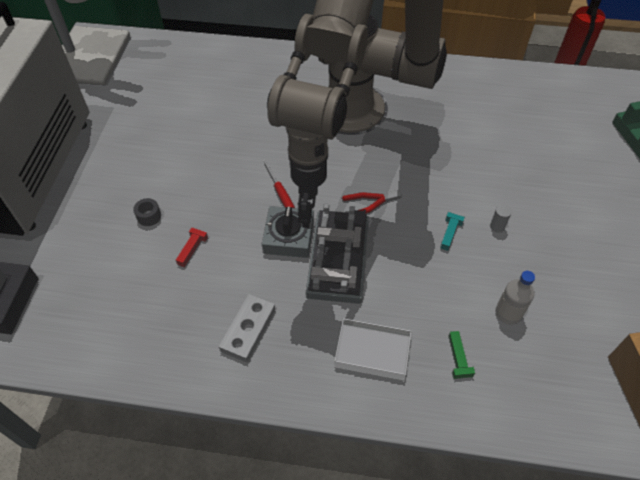

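Run:
```python
from h import *
manip.move_to([505.5,-100.6,200],down(FY+np.pi/2)); print(*st())
manip.move_l([505.5,-100.6,79.5],120); print(*st())
manip.close(60); print(*st())
q=manip.observe()["joint_positions"].copy(); q0=q[5]; tot=0
for d in [0.5]*9+[0.13]:
    tot+=d; q[5]=q0+tot; manip.movej(q)
    o=manip.observe(); print(round(tot,2),o["joint_positions"][5].round(3),o["torque"].round(2),np.abs(o["wrist_force"]).max().round(1),np.round(o["finger_gap"],1))
manip.gripper_open(); print(*st())
manip.move_l([505.5,-100.6,200],150)
manip.move_to([525,-75,220],down(0))
c=snap("wrist","k_wrist"); np.save("k.npy",c,allow_pickle=True); print(*st())
P=depthpts(c);Z=P[...,2]
k=np.zeros(Z.shape,bool)
with np.errstate(invalid='ignore'): k=(Z>86)&(Z<96)&(np.hypot(P[...,0]-AX[0],P[...,1]-AX[1])<40)
print("bar",cv2.minAreaRect(P[k][:,:2].astype(np.float32)))
g=c["image"].min(2)
with np.errstate(invalid='ignore'): t=(g>200)&(Z>52)&(Z<59)&(np.abs(np.hypot(P[...,0]-AX[0],P[...,1]-AX[1])-46)<7)
pp=P[t]; print(len(pp),pp.mean(0),np.degrees(np.arctan2(*(pp.mean(0)[:2]-AX)[::-1])))
check(c,2,13.9);check(c,4,13.9)
u=proj(c,[505.5,-100.6,60])[0].astype(int)
cv2.imwrite("pics/k2.png",cv2.resize(c["image"][u[1]-80:u[1]+80,u[0]-80:u[0]+80],None,fx=3.7,fy=3.7,interpolation=cv2.INTER_CUBIC))
```

```text
pos [ 505.7 -100.3  199.8] F [ 0.4 -0.3 -0.1] gap 85.3 t 38.5 q6 -1.95
pos [ 506.  -100.8   80.1] F [-0.5  0.1  0.9] gap 85.6 t 39.7 q6 -1.95
pos [ 505.6 -101.4   79.9] F [-2.7 -4.4  3.4] gap 15.2 t 40.3 q6 -1.95
0.5 -1.451 [-0.17  0.01 -0.13] 3.2 15.0
1.0 -0.952 [-0.5   0.12 -0.03] 4.5 15.1
1.5 -0.453 [-0.77  0.17 -0.14] 4.6 15.1
2.0 0.047 [-0.81  0.21 -0.08] 4.8 15.1
2.5 0.547 [-0.86  0.29 -0.09] 4.7 15.4
3.0 1.047 [-0.89  0.43 -0.1 ] 4.5 15.4
3.5 1.546 [-0.88  0.6  -0.04] 4.6 15.3
4.0 2.044 [-0.81  0.66 -0.12] 4.4 15.1
4.5 2.544 [-0.64  0.74 -0.14] 4.6 15.3
4.63 2.674 [-0.62  0.74 -0.02] 3.8 15.1
pos [ 505.7 -101.3   79.9] F [ 0.6  0.2 -0.1] gap 85.5 t 46.2 q6 2.68
pos [525.  -75.  219.9] F [ 0.1  0.3 -0.3] gap 85.5 t 49.7 q6 -0.29
bar ((505.55279541015625, -100.613037109375), (16.273269653320312, 57.446929931640625), 6.784281253814697)
24 [ 510.89261301 -149.6953949    55.82453098] -83.73178841075823
seat 2 dx 2.4 yaw slope -0.006 y range [-49.7  49.5] top z 78.1 78.2 tilt [0.02  0.003] n 6643
seat 4 dx -0.0 yaw slope -0.001 y range [-51.   45.8] top z 78.1 78.3 tilt [0.02  0.003] n 6978
```

View pics/k_wrist.png

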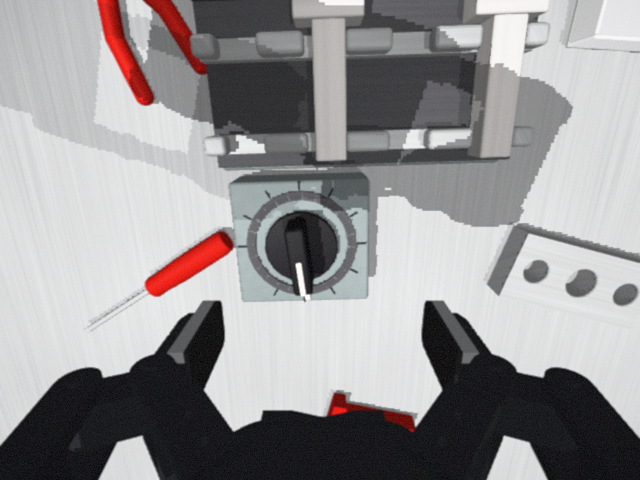

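View pics/k2.png

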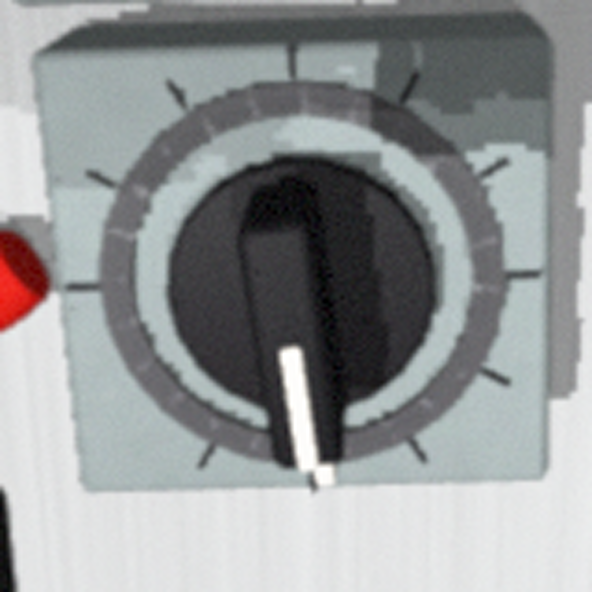

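Run:
```python
from h import *
manip.move_to([590,-20,260],down(0))
c=snap("wrist","l_wrist"); check(c,2,13.9);check(c,4,13.9)
snap("side","l_side"); print(*st())
```

```text
seat 2 dx 2.7 yaw slope 0.000 y range [-49.3  55.5] top z 78.1 78.3 tilt [0.012 0.007] n 4566
seat 4 dx 0.2 yaw slope -0.006 y range [-50.9  54.1] top z 78.1 78.3 tilt [0.008 0.007] n 4686
pos [589.1 -20.4 259.2] F [-0.2  0.3 -0.2] gap 85.3 t 50.3 q6 -0.16
```

View pics/l_wrist.png

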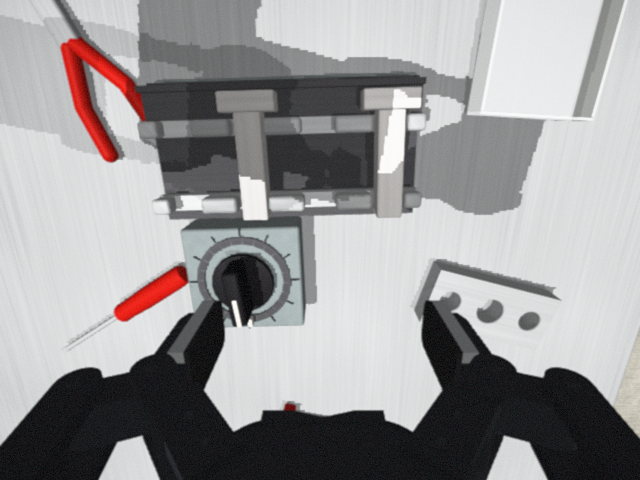

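View pics/l_side.png

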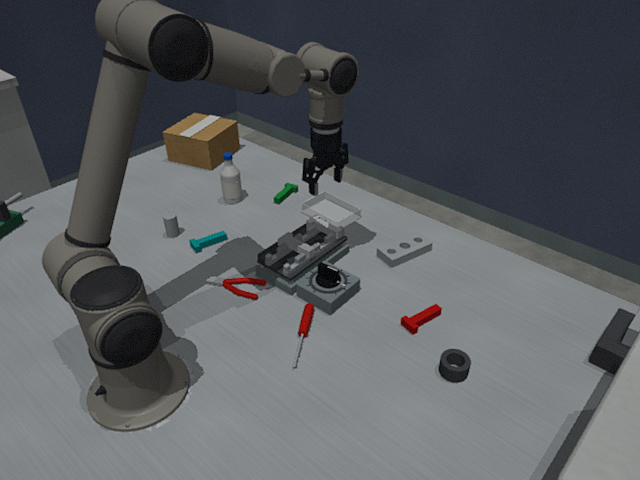

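Both inserts lie level in cradles 2 and 4, in the wrist image at columns 250 and 395. The pointer and tab meet at about (240, 320), no white insert is left on the bench and the bystanders haven't moved, so I'm handing in.

```bash
python3 -c "
from rig import manip
manip.hand_in(); print(manip.observe()['clock'])"
```

```text
the job is handed in; nothing more can be done
the job is handed in; nothing more can be done
```

I loaded the fixture and handed the job in at about 50 s on the robot's clock; it reports no verdict.

- **Knob to zero:** I turned it anticlockwise about 4.44 rad, until the stop showed as a jump in torque. Stage height afterwards read 42 mm, fully down.
- **Inserts:** I found two aluminium inserts on the bench and laid them in cradles 2 and 4, heels in the far trough, with the stage still down.
- **Knob to the tab:** I turned it clockwise 4.63 rad. The pointer then read −83.2° and the tab −83.7° to −83.9°, about 0.01 rad apart against roughly 0.11 rad allowed.

**Last checks, after the final turn:** both insert tops were at the expected height. Their origins were within about 4 mm of the seats, yaw was at most 0.006 rad, and tilt read 0.02 rad or less. The bystanders and the coloured look-alikes looked unmoved, and the gripper was clear of everything.

**One disagreement:** the insert in cradle 2 read 0.8 mm sideways right after placing and 2.4 to 2.7 mm later. I don't know whether it was nudged or settled within its free play, but it stayed flat and home.

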